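# Clamp a book on the pressing board

## Task

A book lies on the wooden clamping board. Push it along the board, toward the clamp, until its back edge is flush along the metal stop; then push the clamp's lever over toward the book until it snaps past centre and its foot holds the book down. Only push with the fingers: never lift or tip the book, and leave the stapler, the ink bottle and the eraser where they are.

Things in the scene. Friction and masses are not known exactly. Their poses are not given: they have to be found in the camera images.
- board: Fixed light-wood clamping board on the desk, 280 (x) x 260 (y) x 15 mm. Origin at the centre of its underside; +x runs toward the stop and clamp, which stand on its far half, z up; the book lies on the near half. The metal stop is a bar 12 mm thick, 240 mm long along y and 20 mm high above the board's top; its face toward the book is at x = +65 mm in this frame.
- stop (a point): Point at the foot of the stop's face toward the book, mid-length, on the board's top surface (board frame x = 65, y = 0, z = 15 mm); axes as the board's.
- book: Loose closed hardback book, 135 (x) x 200 (y) x 22 mm, about 0.3 to 0.6 kg, lying flat on the board, free to slide. Origin at the centre of its underside; its +x edge is the one that goes against the stop. It starts with its centre 25 to 50 mm short of where it is flush, shifted sideways by up to 15 mm and turned by up to 0.12 rad relative to the board.
- book_mid (a point): Centre of the book, half-way up (11 mm above its underside); axes as the book's. With the book flat on the board it is 26 mm above the desk, and with the book flush its x in the board frame is about -2.5 mm.
- clamp_hinge (a point): Middle of the clamp's hinge pin, behind the stop, in board frame x = 90, y = 0, z = 47 mm; the pin runs along the board's y. Two steel cheeks 25 mm apart over their outsides hold it; they reach up to 55 mm above the desk.
- clamp (a joint): Lever angle in rad. 0 = open: the handle leans 30 degrees back from vertical, away from the book, and the foot points 60 degrees up. It grows as the handle swings toward the book (board -x) and the foot comes down. A spring holds it open at 0; it passes its centre near 0.52 and then snaps shut by itself. With the book under the foot it stops at about 1.05 (handle leaning 30 degrees toward the book), with nothing under it at 1.15. Pushing it over needs about 4 N at the handle.
- lever_grip (a point): Centre of the black grip of the lever handle, 80 mm from the hinge pin, moving with the lever. The grip is a round bar of 18 mm diameter, its rounded end 99 mm from the pin; when open this point is about 116 mm above the desk, 40 mm behind the pin, and the free space behind it (board +x) is open.
- clamp_pad: Round rubber pad, 18 mm diameter and 10 mm high, under the end of the clamp's foot, 50 mm from the hinge pin; it moves with the lever and presses on the book, 25 mm in from the stop, when the lever is over. Origin at its upper face.
- stapler: Loose blue stapler, 36 x 148 x 51 mm, standing to the right of the board; leave it. Origin at the centre of its underside.
- ink_bottle: Loose dark square ink bottle with a black cap, 47 x 46 x 58 mm, to the left of the board; leave it. Origin at the centre of its underside.
- eraser: Loose eraser in a sleeve, 21 x 44 x 12 mm, to the left of the board; leave it. Origin at the centre of its underside.

How it is judged:
On the way, in this order (a step that is already met when the one before it is completed fails the run):
1. the book's back edge is flush along the stop while the clamp is still open (x of book in the frame of board above -0.0065 m and angle between the x axis of book and the x axis of board, either way round below 0.05 rad and value of joint clamp below 0.3 rad), for 0.2 s.
2. the lever has snapped over and its foot presses on the book (value of joint clamp above 0.95 rad and contact force between clamp_pad and book above 2 N), for 0.2 s.
At the end, for the whole second after the job is handed in: The book lies flat and at rest with its back edge within 4 mm of the stop and within 0.05 rad of parallel to it; the lever is over (joint above 0.95) and its pad presses on the book with more than 2 N; stapler, ink bottle and eraser are within 20 mm of where they started (all of step 2 and x of book in the frame of board above -0.0065 m and angle between the x axis of book and the x axis of board, either way round below 0.05 rad and height (world z) of book_mid below 0.031 m and linear speed of book below 0.02 m/s and distance of each of stapler, ink_bottle, eraser from where it was at the start of the episode below 0.02 m); the robot touches nothing.
It fails at once if the book is lifted (centre more than 15 mm above where it lies) (height (world z) of book_mid above 0.041 m).
It fails at once if the book is tipped (angle between book's own z axis and vertical above 0.2 rad).
It fails at once if a bystander (stapler, ink bottle, eraser) is displaced by more than 20 mm or lifted (distance of any of stapler, ink_bottle, eraser from where it was at the start of the episode above 0.02 m).
It also fails if it takes over 51 s, if anything falls off the work surface, if the arm or the gripper's body presses on something with over 40 N, if the wrist force passes 120 N, or if a joint passes its speed limit or range.

## Robot

A 6-joint arm with a two-finger parallel gripper is mounted at the origin on a cart in front of the work surface, level with it; the furniture and walls round the work are solid. World frame = base frame: x ahead of the robot, y to its left, z up, the work surface at z = 0. Lengths are in m, angles in rad, forces in N, time in s.
With the tool pointing down it reaches from about 0.375 to 0.9 m from the base axis. Payload 3.1 kg.
Tool frame: the origin (TCP) lies on the front face of the gripper's body, between the roots of the fingers; the fingertips stand 70 mm ahead of it and the grasp point (between the pads) lies 51 mm ahead of it; z points along the fingers, y is the line along which they close (so a half turn about z gives the same grasp; the last joint's range is limited). The gripper opens to 87 mm and grips with 3 to 60 N. Pads are 19 mm wide; open, the fingers measure 117 mm over their backs; the gripper's body (75 mm by 190 mm) begins 51 mm behind the grasp point.
Start: joints at [-1.321, 0.527, 1.433, -0, 1.181, -0.178], TCP at [0.259, -0.569, 0.292] pointing down, gripper open.
Joint ranges: [-3.08, 3.08], [-0.75, 2.2], [0.22, 2.44], [-1.43, 4.57], [0, 2.65], [-2.85, 2.85]. Speed limits (rad/s): [2.79, 2.79, 3.14, 3.14, 3.14, 3.14].

## Interface

Orientations are given as a unit quaternion [x, y, z, w].
In Python, from rig import robot, cams, ticket gives the robot as it stands. The module is installed in compiled form; this text tells all that it offers.
- The arm moves only by the shell command python3 -m crank 'ROWS' [FORCE]. ROWS is JSON, a list of rows, each a list of 7 numbers: the shift along the tool's x, y, z in cm, then the turn, a rotation vector about the tool's x, y, z in rad, then the closure, from 0 (fully open) to 1 (shut). A call has 1 to 5 rows; each row shifts and turns the commanded pose from where the row before left it, along the tool's axes as they then stand; what a row does not reach is not made up. A row lasts 1/8 s, in which the tool goes at most 62.5 mm and 10.7 degrees, less where a joint would pass 70% of its speed; a pose out of reach is approached as far as the arm can. A call is refused whole if a number of a shift passes 6.25 or a number of a turn 0.188, either way. A call with a gripper value outside its range is refused whole. The fingers move at their own pace and stop on an object; FORCE is the grip in N (left out, the last holds). Time passes only in rows, so rows that do not move let the fingers close. It gives the time, the measured TCP pose, the force, the opening and the grip force at its end, in the units of the state.
- robot.get_obs(): the state, without advancing time (a new reading comes with each control period).
- cams.camera(name): name is "side" or "top" or "wrist"; returns the picture (480x640x3 uint8, red, green, blue); there is no depth.
- cams.camera_info(name): a dict with "intrinsics" (3x3 intrinsics, pixels), "pose" (4x4, takes a point from camera to world coordinates). Camera axes: x right, y down, z forward; pixel columns grow to the right and rows downward; lengths in m; the calibration is good to about 2 mm. The wrist camera is an equidistant fisheye: a pixel r from the principal point sees the ray r / f radians off the axis. A picture is of the moment at which its call begins: read the wrist's pose just before it. camera_info takes no time and is no camera call; for the wrist camera it gives the pose at the moment of the call.
- ticket.hand_in(): hands the job in; it is judged then, once.
The state is a dict: "time": time; "q": joint angles; "joint_velocities": joint speeds; "joint_torque": joint torques, N m; "position": TCP position; "tool_rot": TCP orientation; "ft_force": force on the tool from outside, world axes, zero at the start; "moment": the same for the moment, N m; "grip_width": finger opening in m; "grip_force": force on a finger pad.
Only numpy, scipy, OpenCV 4.12 (cv2) and the standard library are available. Lean on these libraries where they do the work, as an engineer would, in place of code of your own. Each camera call takes 0.05 s, during which the arm holds its last target. There are 200 camera calls.

## Working session

There is one attempt and no reset: what is moved stays moved. The work goes in short steps, Python scripts to look and compute and a shell command to move; the robot and the scene stay as the last step left them, time stands still between calls to the robot, and variables do not carry over. Pictures are saved under pics/ and viewed, at most 10 in all, crops included, and the job is handed in when it is done.

```bash
mkdir -p pics; python3 - <<'E'
from rig import robot,cams
import cv2,numpy as np
np.set_printoptions(precision=4,suppress=True)
o=robot.get_obs(); print(o['time'],o['position'],o['tool_rot'],o['grip_width'])
for n in('top','side'):
    i=cams.camera_info(n);print(n,i['intrinsics'],i['pose'])
    cv2.imwrite(f'pics/{n}1.png',cams.camera(n)[:,:,::-1])
E
```

```text
0.0 [ 0.2592 -0.5681  0.2913] [ 0.9772  0.2123 -0.     -0.0011] 0.08684876292715636
top [[485.0219   0.     314.6103]
 [  0.     485.0219 236.3895]
 [  0.       0.       1.    ]] [[-0.0207 -0.997   0.0741  0.5145]
 [-0.9998  0.021   0.0037  0.0626]
 [-0.0053 -0.074  -0.9972  0.9863]
 [ 0.      0.      0.      1.    ]]
side [[591.1387   0.     323.3393]
 [  0.     591.1387 240.663 ]
 [  0.       0.       1.    ]] [[-0.9989 -0.0429  0.0201  0.5632]
 [-0.0403  0.545  -0.8375  0.9325]
 [ 0.025  -0.8373 -0.5461  0.6623]
 [ 0.      0.      0.      1.    ]]
```

View pics/top1.png

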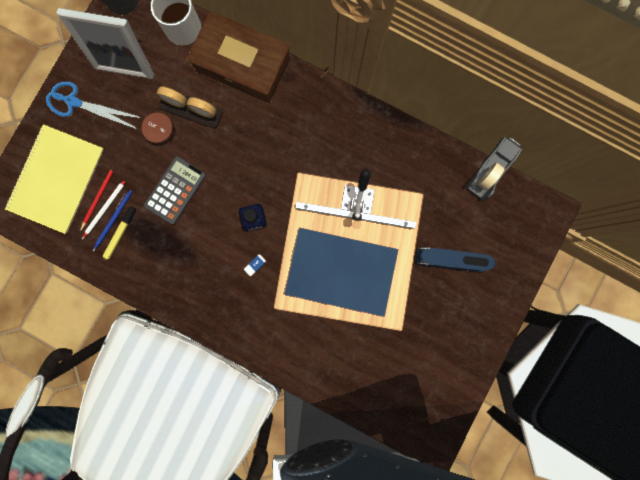

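View pics/side1.png

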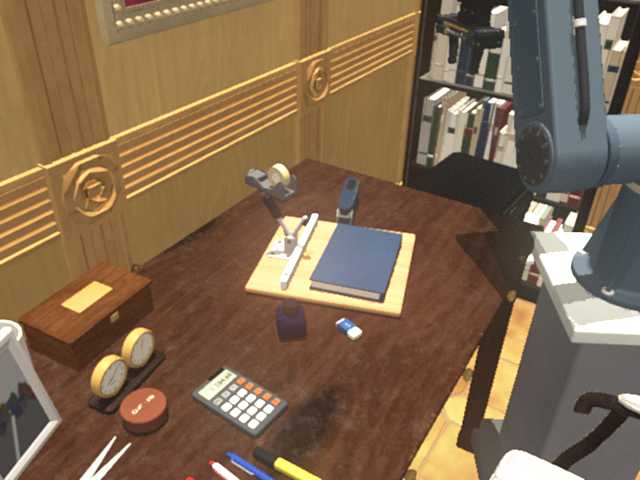

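The top view shows the board with corners near (297,173), (423,193), (402,330) and (275,309). The book is about (300,229) to (385,316), the lever grip is at (364,180), and the stapler is right at (455,259). In the side view the lever is open, leaning back. Next I segment the board and book to get metric poses.

```bash
cat > h.py <<'E'
import cv2,numpy as np
from rig import robot,cams
np.set_printoptions(precision=4,suppress=True)
def unproj(px,z,name='top'):
    i=cams.camera_info(name);K=np.array(i['intrinsics']);T=np.array(i['pose'])
    d=np.c_[np.atleast_2d(px),np.ones(len(np.atleast_2d(px)))]@np.linalg.inv(K).T@T[:3,:3].T
    return T[:3,3]+d*((z-T[2,3])/d[:,2])[:,None]
def rect(mask,z,name='top'):
    c=max(cv2.findContours(mask,cv2.RETR_EXTERNAL,cv2.CHAIN_APPROX_NONE)[0],key=cv2.contourArea)
    p=unproj(cv2.convexHull(c)[:,0].astype(float),z,name)[:,:2]
    (cx,cy),s,a=cv2.minAreaRect((p*1000).astype(np.float32))
    return np.array([cx,cy])/1000,s,((a+45)%90)-45,c
def board_book(name='top',im=None):
    if im is None: im=cams.camera(name)[:,:,::-1]
    hsv=cv2.cvtColor(im,cv2.COLOR_BGR2HSV)
    roi=np.zeros(im.shape[:2],np.uint8);roi[165:340,268:412 ]=255;roi[165:340,405:430]=255
    wood=cv2.inRange(hsv,(8,40,130),(28,255,255))&roi
    roi[:,414:]=0;roi[:225]=0
    book=cv2.inRange(hsv,(95,80,30),(125,255,150))&roi
    k=np.ones((3,3));book=cv2.morphologyEx(book,cv2.MORPH_OPEN,k)
    return im,rect(wood,.015,name),rect(book,.037,name)
E
python3 - <<'E'
from h import *
im,b,k=board_book(im=cv2.imread('pics/top1.png'))
print(b[:3],k[:3])
a=np.radians(b[2]);ex=np.array([np.cos(a),np.sin(a)]);ey=np.array([-ex[1],ex[0]])
d=k[0]-b[0];print('book in board',d@ex,d@ey,np.radians(k[2]-b[2]))
for n,p in dict(stop=(.065,0),hinge=(.09,0),grip=(.13,0)).items(): print(n,b[0]+ex*p[0]+ey*p[1])
print('stapler',unproj([[417,250],[417,263],[493,255],[493,268]],.05))
print('grip seen',unproj([364,180],.116),'tape',unproj([[505,140],[475,190]],.05))
v=im.copy();cv2.drawContours(v,[b[3],k[3]],-1,(0,255,0),1)
cv2.imwrite('pics/v.png',cv2.resize(v[160:340,260:440],None,fx=3.3,fy=3.3))
E
```

```text
(array([ 0.5575, -0.0016]), (259.1381530761719, 279.3365478515625), -10.866310119628906) (array([0.5153, 0.016 ]), (195.55303955078125, 130.76052856445312), -13.543601989746094)
book in board -0.04479198252440774 0.0093659198530752 -0.046727558170421304
stop [ 0.6214 -0.0139]
hinge [ 0.6459 -0.0186]
grip [ 0.6852 -0.0261]
stapler [[ 0.5535 -0.1308  0.05  ]
 [ 0.5285 -0.1299  0.05  ]
 [ 0.5409 -0.2767  0.05  ]
 [ 0.5159 -0.2755  0.05  ]]
grip seen [[ 0.6798 -0.0258  0.116 ]] tape [[ 0.7656 -0.311   0.05  ]
 [ 0.668  -0.2478  0.05  ]]
```

View pics/v.png

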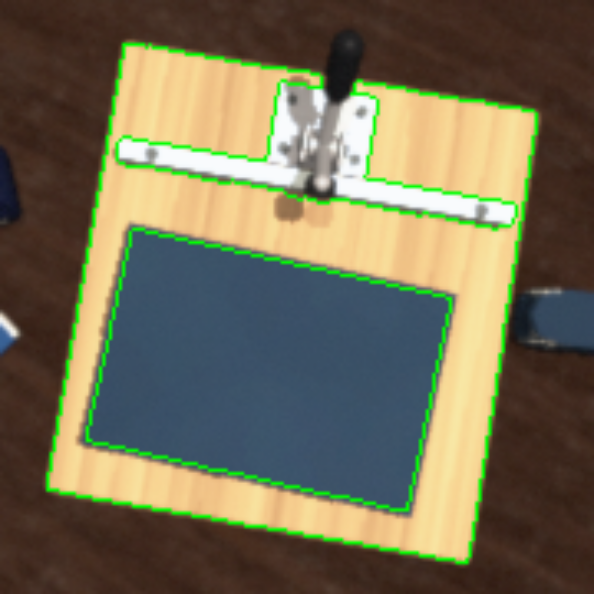

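The outlines fit the board and book well, and their sizes come out within 1–4 mm of the given ones. The board centre is at (0.5575, −0.0016) with yaw −0.190. The book is 42 mm short of flush and turned −0.047. I'll write a helper that gives the remaining shift in tool axes, and start by turning and traversing.

```bash
cat > go.py <<'E'
# usage: go.py bx by z : remaining shift/turn in tool axes to a board-frame TCP target (m, z world)
import sys
from h import *
from scipy.spatial.transform import Rotation as R
B=np.array([.5575,-.0016]);A=-.1897
ex=np.array([np.cos(A),np.sin(A)]);ey=np.array([-ex[1],ex[0]])
o=robot.get_obs();p=np.array(o['position']);Rt=R.from_quat(o['tool_rot'])
d=p[:2]-B;print('t',o['time'],'board xy',d@ex,d@ey,'z',p[2],'F(board)',np.array(o['ft_force'])[:2]@ex,o['ft_force'][2])
x,y,z=map(float,sys.argv[1:4])
t=np.r_[B+x*ex+y*ey,z]
Rd=R.from_matrix(np.c_[np.r_[ex,0],np.r_[-ey,0],[0,0,-1]])
print('shift cm',Rt.inv().apply(t-p)*100,'turn',(Rt.inv()*Rd).as_rotvec())
E
python3 -m crank '[[0,0,0,0,0,0.18,0],[0,0,0,0,0,0.18,0],[0,0,0,0,0,0.18,0],[0,0,0,0,0,0.08,0],[0,0,0,0,0,0,0]]' && python3 -m crank '[[0.4,-5,0,0,0,0,0],[0.4,-6,0,0,0,0,0],[0.4,-6,0,0,0,0,0],[0.4,-6,0,0,0,0,0],[0.4,-6,0,0,0,0,0]]' && python3 go.py -.14 .009 .093
python3 - <<'E'
from h import *
print('wall base near lever',unproj([[364,115],[364,100],[420,130]],0))
E
```

```text
time: 0.72
position: [0.2592, -0.5684, 0.2918]
tool_rot: [0.995, -0.095, -0.0, -0.001]
ft_force: [-0.3, -0.5, -0.2]
grip_width: 0.0867
grip_force: 0.0
time: 1.35
position: [0.3345, -0.286, 0.2923]
tool_rot: [0.995, -0.096, 0.0, -0.0]
ft_force: [0.7, -0.5, 0.9]
grip_width: 0.0869
grip_force: 0.0
t 1.35 board xy -0.16535480435191255 -0.32131980313159175 z 0.2922725446620836 F(board) 0.8091209029131263 0.9485977114670224
shift cm [  2.4726 -33.0353  19.9297] turn [-0.     -0.0004 -0.0017]
wall base near lever [[ 0.8383 -0.0414  0.    ]
 [ 0.8702 -0.0423 -0.    ]
 [ 0.804  -0.1564  0.    ]]
```

```bash
python3 -m crank '[[0.5,-6,0,0,0,0,0],[0.5,-6,0,0,0,0,0],[0.5,-6,0,0,0,0,0],[0.5,-6,0,0,0,0,0],[0.4,-6,0,0,0,0,0]]' && python3 -m crank '[[0,-3,0,0,0,0,0],[0,0,4,0,0,0,0],[0,0,5,0,0,0,0],[0,0,4,0,0,0,0],[0,0,0,0,0,0,0]]' && python3 go.py -.14 .009 .093
```

```text
time: 1.98
position: [0.4156, 0.0039, 0.2925]
tool_rot: [0.995, -0.095, 0.001, 0.0]
ft_force: [0.7, 0.2, 0.3]
grip_width: 0.0872
grip_force: 0.0
time: 2.6
position: [0.4193, 0.0318, 0.1602]
tool_rot: [0.995, -0.095, -0.004, -0.0]
ft_force: [-0.0, -0.5, -0.6]
grip_width: 0.0872
grip_force: 0.0
t 2.6 board xy -0.14201449259456225 0.006779737145079553 z 0.1602160384196083 F(board) 0.07422175299144426 -0.563698038760693
shift cm [ 0.2495 -0.2223  6.72  ] turn [-0.      0.0072 -0.0014]
```

```bash
python3 -m crank '[[0.2,-0.2,3.5,0,0,0,0],[0,0,2.2,0,0,0,0],[0,0,1,0,0,0,0],[0,0,0,0,0,0,0]]' && python3 -m crank '[[0.6,0,0,0,0,0,0],[0.6,0,0,0,0,0,0],[0.6,0,0,0,0,0,0],[0.6,0,0,0,0,0,0],[0.4,0,0,0,0,0,0]]' && python3 go.py -.0795 .009 .093
```

```text
time: 3.1
position: [0.4238, 0.033, 0.0959]
tool_rot: [0.995, -0.096, 0.001, 0.0]
ft_force: [-0.3, 0.3, 1.4]
grip_width: 0.0871
grip_force: 0.0
time: 3.72
position: [0.4505, 0.0278, 0.0953]
tool_rot: [0.995, -0.096, -0.001, -0.0]
ft_force: [-3.2, 0.5, 2.1]
grip_width: 0.0875
grip_force: 1.5
t 3.725 board xy -0.11066816487378617 0.008731673354791507 z 0.09526511805727886 F(board) -3.256355001383441 2.051921410541251
shift cm [ 3.1171 -0.0336  0.2217] turn [ 0.      0.0015 -0.0022]
```

```bash
python3 -m crank '[[0.5,0,0,0,0,0,0],[0.5,0,0,0,0,0,0],[0.5,0,0,0,0,0,0],[0.5,0,0,0,0,0,0],[0.5,0,0,0,0,0,0]]' && python3 go.py -.0795 .009 .093; python3 -m crank '[[0.2,0,0,0,0,0,0],[0.2,0,0,0,0,0,0],[0.1,0,0,0,0,0,0],[0,0,0,0,0,0,0]]' && python3 go.py -.0795 .009 .093
```

```text
time: 4.35
position: [0.4759, 0.0229, 0.0952]
tool_rot: [0.995, -0.096, 0.0, 0.0]
ft_force: [-3.0, 1.4, -1.2]
grip_width: 0.0868
grip_force: 0.7
t 4.35 board xy -0.08470582788601619 0.008650733270699377 z 0.09518742776709135 F(board) -3.2104128189629595 -1.2092827542209137
shift cm [ 0.5204 -0.0363  0.219 ] turn [-0.     -0.0006 -0.0026]
time: 4.85
position: [0.4806, 0.022, 0.0953]
tool_rot: [0.995, -0.096, 0.0, 0.0]
ft_force: [-0.8, 0.7, -1.2]
grip_width: 0.0872
grip_force: 0.5
t 4.85 board xy -0.08000432937321039 0.008648004295057292 z 0.0952574984452832 F(board) -0.9249778252730939 -1.1643679307202617
shift cm [ 0.0501 -0.0353  0.2258] turn [-0.     -0.0009 -0.0025]
```

Still no stop force. I'll nudge until the force rises.

```bash
python3 -m crank '[[0.2,0,0,0,0,0,0],[0.1,0,0,0,0,0,0],[0,0,0,0,0,0,0]]' && python3 -m crank '[[0.2,0,0,0,0,0,0],[0,0,0,0,0,0,0]]' && python3 go.py -.0795 .009 .093
```

```text
time: 5.22
position: [0.4811, 0.0219, 0.0952]
tool_rot: [0.995, -0.096, -0.002, -0.0]
ft_force: [-4.9, 0.8, 4.8]
grip_width: 0.0869
grip_force: 2.7
time: 5.48
position: [0.4814, 0.0218, 0.0951]
tool_rot: [0.995, -0.096, -0.004, -0.0]
ft_force: [-7.6, 0.7, 6.1]
grip_width: 0.0869
grip_force: 3.9
t 5.475 board xy -0.07916699299619216 0.008659273263287895 z 0.09512873563875765 F(board) -7.611285178455277 6.142418213434871
shift cm [-0.0315 -0.034   0.2132] turn [ 0.0002  0.009  -0.0021]
```

The book has stopped against the bar: a 3 mm command gave under 1 mm of motion. I'll press once more to square it, then back off, lift and check.

```bash
python3 -m crank '[[0.3,0,0,0,0,0,0],[0,0,0,0,0,0,0],[0,0,0,0,0,0,0]]' && python3 -m crank '[[-2,0,0,0,0,0,0],[-2,0,0,0,0,0,0],[0,0,-5,0,0,0,0],[0,0,-6,0,0,0,1],[0,0,-6,0,0,0,1]]' && python3 go.py .185 0 .27
python3 - <<'E'
from h import *
im=cams.camera('side')[:,:,::-1]
cv2.imwrite('pics/s2.png',cv2.resize(im[190:320,230:430],None,fx=4,fy=4))
im=cams.camera('top')[:,:,::-1]
cv2.imwrite('pics/t2.png',cv2.resize(im[160:340,260:440],None,fx=3.3,fy=3.3))
E
```

```text
time: 5.85
position: [0.4818, 0.0218, 0.095]
tool_rot: [0.995, -0.096, -0.007, -0.001]
ft_force: [-11.7, 1.3, 8.5]
grip_width: 0.0867
grip_force: 5.6
time: 6.48
position: [0.45, 0.0279, 0.2674]
tool_rot: [0.995, -0.096, 0.002, 0.0]
ft_force: [1.4, -0.3, -0.9]
grip_width: 0.0742
grip_force: 0.0
t 6.475 board xy -0.1111258942117967 0.008653615012616047 z 0.26737171138948745 F(board) 1.4629122212752363 -0.8514079215967548
shift cm [29.6156  0.785  -0.1579] turn [-0.0001 -0.0035 -0.0027]
```

View pics/t2.png

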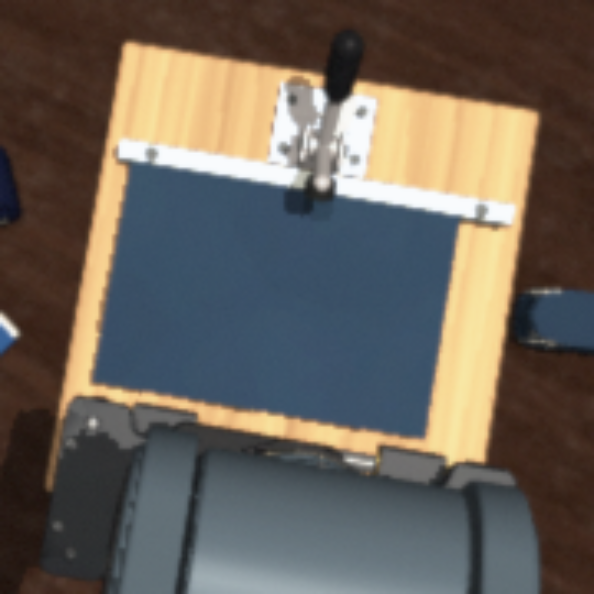

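View pics/s2.png

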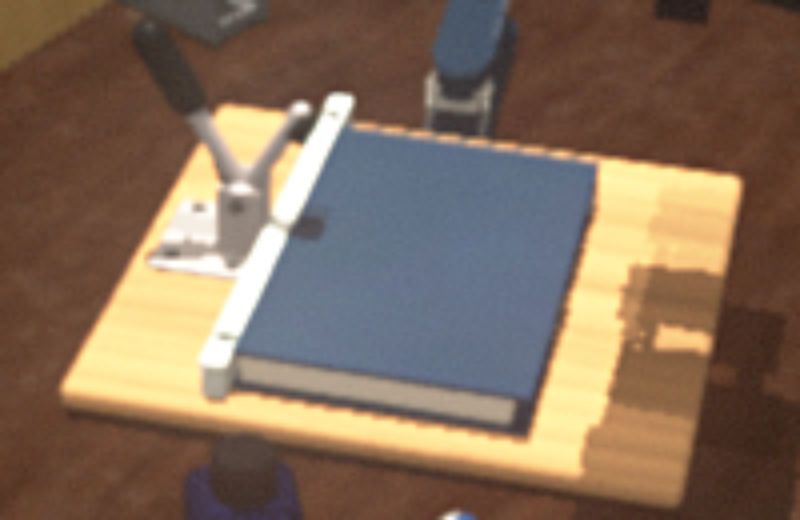

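Both views show the book's back edge flush along the whole stop. In the top crop it runs from (130,165) to (460,222), parallel to the bar, and the lever is still open. Next I cross over the lever with the fingers closed.

```bash
python3 -m crank '[[4,0.3,-1,0,0,0,1],[5,0.3,0,0,0,0,1],[5,0.2,0,0,0,0,1],[5,0,0,0,0,0,1],[5,0,0,0,0,0,1]]' && python3 -m crank '[[5,0,0,0,0,0,1],[1.2,0,0,0,0,0,1],[0,0,0,0,0,0,1]]' && python3 go.py .185 0 .18
```

```text
time: 7.2
position: [0.685, -0.0261, 0.2742]
tool_rot: [0.995, -0.096, 0.001, 0.0]
ft_force: [-0.1, 0.4, -0.1]
grip_width: 0.0171
grip_force: 0.0
time: 7.58
position: [0.7437, -0.0375, 0.2737]
tool_rot: [0.995, -0.096, -0.001, -0.0]
ft_force: [-0.4, 0.7, 0.2]
grip_width: 0.0006
grip_force: 0.0
t 7.575 board xy 0.1896366596288675 -0.00015945171735375186 z 0.27366270424393335 F(board) -0.504946865534133 0.2491017786243933
shift cm [-0.4498 -0.0143  9.367 ] turn [-0.      0.0015 -0.0027]
```

```bash
python3 -m crank '[[0,0,4,0,0,0,1],[0,0,3.5,0,0,0,1],[0,0,1.7,0,0,0,1],[0,0,0,0,0,0,1]]' && python3 -m crank '[[-0.8,0,0,0,0,0,1],[-0.8,0,0,0,0,0,1],[-0.8,0,0,0,0,0,1],[-0.8,0,0,0,0,0,1],[-0.8,0,0,0,0,0,1]]' && python3 go.py .09 0 .18
```

```text
time: 8.07
position: [0.7424, -0.037, 0.1821]
tool_rot: [0.995, -0.096, -0.002, -0.0]
ft_force: [-0.3, 0.5, 0.4]
grip_width: 0.0006
grip_force: 0.0
time: 8.7
position: [0.7066, -0.0302, 0.1849]
tool_rot: [0.995, -0.096, 0.004, 0.0]
ft_force: [7.2, -1.3, 4.3]
grip_width: 0.0007
grip_force: 3.6
t 8.7 board xy 0.1518507413128654 3.955886389857268e-05 z 0.18489972660488407 F(board) 7.355289368716957 4.260368198867648
shift cm [-6.1891  0.0207  0.4363] turn [-0.0002 -0.0087 -0.0027]
```

```bash
python3 -m crank '[[-0.8,0,0,0,0,0,1],[-0.8,0,0,0,0,0,1],[-0.8,0,0,0,0,0,1],[-0.8,0,0,0,0,0,1],[-0.8,0,0,0,0,0,1]]' && python3 go.py .09 0 .18; python3 -m crank '[[-0.7,0,0,0,0,0,1],[-0.7,0,0,0,0,0,1],[-0.5,0,0,0,0,0,1],[0,0,0,0,0,0,1]]' && python3 go.py .09 0 .18
```

```text
time: 9.32
position: [0.6632, -0.0217, 0.1822]
tool_rot: [0.995, -0.096, -0.002, -0.0]
ft_force: [-0.0, -0.0, 0.5]
grip_width: 0.0002
grip_force: 0.0
t 9.325 board xy 0.1076240340180613 0.00019356453749086198 z 0.18223475640102332 F(board) -0.034505597065438987 0.4542037000299022
shift cm [-1.7614  0.0237  0.2306] turn [ 0.      0.004  -0.0024]
time: 9.82
position: [0.6461, -0.0183, 0.1832]
tool_rot: [0.995, -0.096, -0.0, -0.0]
ft_force: [0.4, 0.5, -0.7]
grip_width: 0.0006
grip_force: 0.0
t 9.825 board xy 0.09019557152384565 0.0002626452396451453 z 0.18322222440760288 F(board) 0.2793966840941758 -0.7327337539181105
shift cm [-0.0193  0.0263  0.3222] turn [ 0.      0.0005 -0.0024]
```

The force dropped to zero near the vertical, so the lever has probably snapped over. I'll back off, lift clear and check.

```bash
python3 -m crank '[[3,0,0,0,0,0,1],[3,0,-3,0,0,0,1],[0,0,-6,0,0,0,1],[0,0,-4,0,0,0,1],[0,0,0,0,0,0,1]]' && python3 - <<'E'
from h import *
s=cams.camera('side')[:,:,::-1];cv2.imwrite('pics/s3.png',cv2.resize(s[190:320,230:430],None,fx=4,fy=4))
E
```

```text
time: 10.45
position: [0.7077, -0.0304, 0.3184]
tool_rot: [0.995, -0.096, 0.005, 0.001]
ft_force: [-0.1, 0.1, 0.1]
grip_width: 0.0
grip_force: 0.0
```

View pics/s3.png

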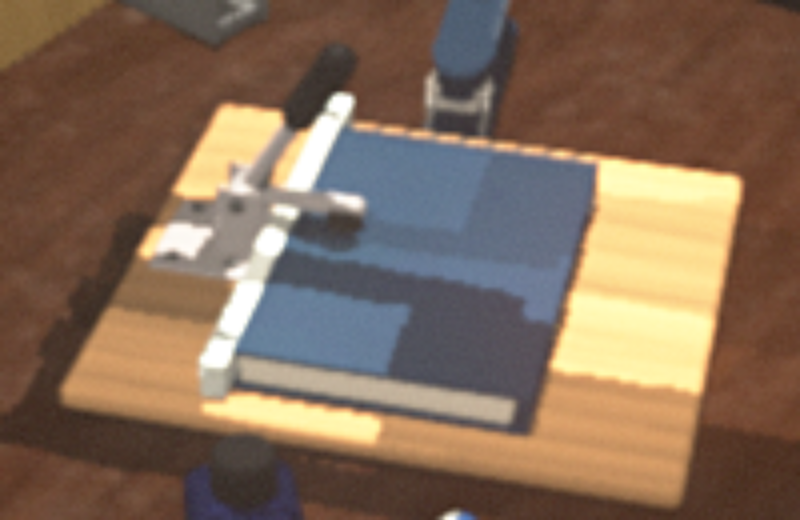

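The handle now leans toward the book, with the grip around (325,80). The foot lies flat over the book with its pad near (345,212), and the book is still flush. I'll check this against the expected projection at 1.05 rad.

```bash
python3 - <<'E'
from h import *
i=cams.camera_info('side');K=np.array(i['intrinsics']);T=np.linalg.inv(i['pose'])
B=np.array([.5575,-.0016]);A=-.1897;ex=np.array([np.cos(A),np.sin(A)])
for a in(.75,.95,1.05):
    f=np.pi/3-a; h=-np.pi/6+a
    for n,r in(('pad/foot end',(.09-.05*np.cos(f),.047+.05*np.sin(f))),('grip end',(.09-.099*np.sin(h),.047+.099*np.cos(h)))):
        c=T@np.r_[B+r[0]*ex,r[1],1];u=K@c[:3];u=u[:2]/u[2];print(a,n,(u-[230,190])*4)
E
```

```text
0.75 pad/foot end [346.3714 177.1795]
0.75 grip end [295.2006  17.7423]
0.95 pad/foot end [349.9866 195.1539]
0.95 grip end [334.8492  35.3615]
1.05 pad/foot end [350.2628 204.0265]
1.05 grip end [353.3982  46.6268]
```

The grip end is seen at about (350,50) and the foot end at about (350,204), which matches 1.05 rad. The arm is clear, so I'm handing in.

```bash
python3 -c "
from rig import ticket
print(ticket.hand_in())"
```

```text
the job is handed in; nothing more can be done
None
```

I handed the job in at about 10.5 s of the 51 s allowed: the book is flush against the stop, the lever has snapped over to about 1.05 rad with its pad on the book, and the arm is clear. The pad's pressing force was not measured, and the hand-in returned no verdict.

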